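# Gauge a specimen sleeve and present it to the inspection camera

### The arm

A 6-joint arm with a two-finger parallel gripper is mounted at the origin on the work surface. World frame = base frame: x ahead of the robot, y to its left, z up, the work surface at z = 0. Lengths are in m, angles in rad, forces in N, time in s.
With the tool pointing down it reaches from about 0.35 to 0.775 m from the base axis. Payload 7.3 kg.
Tool frame: the origin (TCP) lies between the finger pads; the fingertips stand 25 mm ahead of it and the grasp point (between the pads) lies 6 mm ahead of it; y points along the fingers, z is the direction in which the jaws open and shut, and the axes are right-handed (so a half turn about y gives the same grasp; the last joint's range is limited). The gripper opens to 92 mm and grips with 3 to 60 N. Pads are 19 mm wide; open, the fingers measure 130 mm over their backs; the gripper's body (75 mm by 190 mm) begins 47 mm behind the grasp point.
Start: joints at [-1.259, 0.342, 1.524, -0, 1.275, -0.146], TCP at [0.232, -0.471, 0.252] pointing down, gripper open.
Joint ranges: [-2.53, 2.53], [-0.77, 2.02], [0.04, 2.7], [-1, 4.14], [0.28, 2.66], [-3.11, 3.11]. Speed limits (rad/s): [2.57, 2.57, 3.14, 3.14, 3.14, 3.14].

### API

Orientations are given as [roll, pitch, yaw] about the fixed x, y, z axes, in that order (R = Rz(yaw) Ry(pitch) Rx(roll)).
In Python, from cell import sensors, read_camera, hand_in gives the robot as it stands. The module is installed in compiled form; this text tells all that it offers.
- The arm moves only by the tool send_rows, never from a script. Its argument "motion" is a list that holds one entry, the list of rows, each a list of 4 numbers: the shift along the tool's x, y, z in m, then the turn about the tool's y in degrees. In form: [[[tx, ty, tz, twist], ...]]. A call has 1 to 8 rows; each row is the pose to reach, as a shift and turn from the pose measured when the call began, along the tool's axes at that moment; what a row does not reach only later rows make up. A row lasts 1/10 s, in which the tool goes at most 50 mm and 8.59 degrees, less where a joint would pass 70% of its speed; a pose out of reach is approached as far as the arm can. A call with a gripper value outside its range is refused whole. "gripper" is the opening, from 0 (shut) to 1 (fully open), set as the call begins (left out, the last holds). The fingers move at their own pace and stop on an object; "grip_force" is the grip in N (left out, the last holds). Time passes only in rows, so rows that repeat a pose let the fingers close. It gives the time, the measured TCP pose, the force and the opening at its end, in the units of the state.
- sensors.observe(): the state, without advancing time (a new reading comes with each control period).
- read_camera(name): name is "scene" or "top" or "wrist"; returns a dict with "frame" (420x560x3 uint8, red, green, blue), "fx", "fy", "cx", "cy" (pixels), "extrinsics" (4x4, takes a point from world to camera coordinates). Camera axes: x right, y up, looking along -z (the intrinsics and any distortion apply to the point x, -y, -z); pixel columns grow to the right and rows downward; lengths in m; the calibration is good to about 2 mm. A picture is of the moment at which its call begins. There is no depth.
- hand_in(): hands the job in, once; it reports no verdict.
The state is a dict: "time": time; "qpos": joint angles; "qvel": joint speeds; "joint_efforts": joint torques, N m; "tool_pos": TCP position; "tool_rot": TCP orientation; "contact_force": force on the tool from outside, world axes, zero at the start; "torque": the same for the moment, N m; "opening": finger opening in m.
Only numpy, scipy, OpenCV 4.12 (cv2) and the standard library are available. Lean on these libraries where they do the work, as an engineer would, in place of code of your own. Each camera call takes 0.05 s, during which the arm holds its last target.

### The job

Two steel specimen sleeves stand in the tray: take the one with the wide bore and slide it fully down onto the gauge pin to prove that it fits. Then lift it off again and hold it up, right way up, in front of the inspection camera with its clamp screw pointing straight into the lens, squarely (not rolled to either side), the middle of the sleeve 8 cm from the glass and centred in the view; finish while holding it there, still, in the gripper. Do not touch the camera, and leave the narrow-bored sleeve and the other things on the bench where they are.

Things in the scene. Friction and masses are not known exactly. Their poses are not given: they have to be found in the camera images.
- sleeve: The sleeve to use, upright in the tray: steel block 34 x 34 x 36 mm high, on it a collar (dia 30, 12 mm high), 48 mm high in all, 0.3 kg, through-bore dia 16.4 mm. A clamp screw with a dark head (dia 16 mm) sticks out of one side to 36 mm from the bore axis. Origin: underside centre, on the bore axis; z up, x towards the screw; grip the plain faces at +y and -y, 34 mm apart.
- sleeve_mid (a point): Middle of that sleeve: on the bore axis, 24 mm above its underside, level with the clamp screw's axis. This is the point to centre in the camera's view.
- sleeve_screw (a point): Centre of the outer end of that sleeve's clamp screw head: 36 mm along the sleeve's x from its middle.
- small_sleeve: The other sleeve, the same outside, but its bore is only 9 mm wide. Leave it. Origin and axes as for the first one.
- tray: Shallow fixed aluminium tray, 170 x 300 mm, floor 4 mm thick, walls 14 mm high, in which both sleeves stand at least 110 mm apart. Origin: centre of its underside; z up, long side along y.
- gauge: Fixed gauge pin: dark round base (dia 80, 10 mm thick), a shoulder on it (dia 28, top 22 mm above the bench), and the upright steel pin, dia 14 mm, tapering over its top 12 mm to 6 mm; tip 76 mm above the bench. A fitting sleeve goes down, at any yaw, until its underside rests on the shoulder. Origin: centre of the base's underside, on the pin's axis; z up.
- lens: Camera lens, 260 mm above the bench: origin at the centre of the front glass (barrel dia 38 mm), x out along the line of sight, 25 degrees below horizontal; y level; z up, tilted 25 degrees. A sleeve presented well has its x and y opposite to these x and y and its z along this z (so it leans 25 degrees, top away from the lens), its middle at x = 80 mm on this axis.
- camera: The whole fixed camera: white base plate (150 x 160 x 18 mm), steel post 358 mm high at x = -170 mm, and white camera head, all behind the lens. Origin: on the bench straight below the lens glass; x horizontal, the way the camera looks; z up.
- dish: Bystander: an open glass dish, diameter 90 mm, 15 mm high; origin centre of the underside.
- jar: Bystander: amber jar with a cap, diameter 52 mm, 70 mm high; origin centre of the underside.
- driver: Bystander: small black screwdriver, 150 mm long, lying on the bench; x along it.
Things that resemble listed ones, but are neither listed nor needed, are in the scene too. Leave any purple look-alike of the sleeve alone.

How it is judged:
On the way:
1. the wide-bored sleeve is fully down on the gauge pin, its underside on the shoulder (horizontal distance between sleeve and gauge below 0.004 m and z of sleeve in the frame of gauge below 0.0245 m and angle between sleeve's own z axis and vertical below 0.08 rad), for 0.2 s.
At the end, for the whole second after the job is handed in: The wide-bored sleeve is held still by the fingers alone, its middle 60 to 100 mm from the lens along the line of sight and within 15 mm of it sideways and up or down, clamp screw to the lens, x and y axes within 0.2 rad of the lens axes, right way up, origin over 120 mm above the bench (x of sleeve_mid in the frame of lens between 0.06 and 0.1 m and y of sleeve_mid in the frame of lens between -0.015 and 0.015 m and z of sleeve_mid in the frame of lens between -0.015 and 0.015 m and distance between sleeve_screw and lens below 0.08 m and angle between the x axis of sleeve and the x axis of lens, either way round below 0.2 rad and angle between the y axis of sleeve and the y axis of lens, either way round below 0.2 rad and angle between sleeve's own z axis and vertical below 0.8 rad and height (world z) of sleeve above 0.12 m and contact force between the fingers and sleeve above 1 N and contact force between sleeve and camera below 0.2 N and linear speed of sleeve below 0.02 m/s and angular speed of sleeve below 0.2 rad/s); the arm keeps its last pose, push and grip.
It fails at once if the narrow-bored sleeve is moved more than 20 mm (distance of small_sleeve from where it was at the start of the episode above 0.02 m).
It fails at once if the dish is moved more than 30 mm (distance of dish from where it was at the start of the episode above 0.03 m).
It fails at once if the jar is moved more than 30 mm (distance of jar from where it was at the start of the episode above 0.03 m).
It fails at once if the screwdriver is moved more than 30 mm (distance of driver from where it was at the start of the episode above 0.03 m).
It fails at once if the camera is touched with more than 1 N (contact force between camera and anything else above 1 N).
It also fails if it takes over 62 s, if anything falls off the work surface, if the arm or the gripper's body presses on something with over 40 N, if the wrist force passes 120 N, or if a joint passes its speed limit or range.

## Working session

There is one attempt and no reset: what is moved stays moved. The work goes in short steps, Python scripts to look and compute and a tool call to move; the robot and the scene stay as the last step left them, time stands still between calls to the robot, and variables do not carry over. Pictures are saved under pics/ and viewed, and the job is handed in when it is done.

Besides the shell and the picture viewer there is one more tool, called as name([rows], argument=value, ...), one row to a line, values as JSON. send_rows: Moves the arm, as the interface text tells. Its arguments: {"type":"object","properties":{"motion":{"type":"array"},"gripper":{"type":"number"},"grip_force":{"type":"number"}},"required":["motion"]}

```bash
mkdir -p pics; ls; cat > snap.py <<'E'
import sys,cv2,numpy as np,json
from cell import sensors, read_camera
def snap(name,out,crop=None,scale=1):
    c=read_camera(name)
    im=cv2.cvtColor(np.asarray(c['frame']),cv2.COLOR_RGB2BGR)
    cv2.imwrite(f'pics/{out}_full.png',im)
    if crop: 
        x0,y0,x1,y1=crop; im=im[y0:y1,x0:x1]
    if scale!=1: im=cv2.resize(im,None,fx=scale,fy=scale,interpolation=cv2.INTER_CUBIC)
    cv2.imwrite(f'pics/{out}.png',im)
    return c
E
python3 - <<'E'
from snap import *
np.set_printoptions(precision=4,suppress=True)
for n in ['scene','top','wrist']:
    c=snap(n,n+'0')
    print(n,c['fx'],c['fy'],c['cx'],c['cy'],{k:v for k,v in c.items() if k not in('frame','fx','fy','cx','cy')})
print(sensors.observe())
E
```

```text
pics
scene 458.62580217559787 458.62580217559787 276.72707826709393 207.01480709659708 {'extrinsics': array([[-0.7897,  0.6134, -0.0097,  0.4988],
       [-0.5387, -0.6858,  0.4895,  0.272 ],
       [ 0.2936,  0.3918,  0.872 , -1.4845],
       [ 0.    ,  0.    ,  0.    ,  1.    ]])}
top 526.7027378616792 526.7027378616792 279.9095354709036 217.31750636720494 {'extrinsics': array([[ 0.011 , -0.9997,  0.0236, -0.0259],
       [ 0.9922,  0.0138,  0.1237, -0.6492],
       [-0.124 ,  0.0221,  0.992 , -1.2805],
       [ 0.    ,  0.    ,  0.    ,  1.    ]])}
wrist 339.38251184937633 339.38251184937633 278.9388456550045 209.40305344114554 {'extrinsics': array([[ 0.4421, -0.8969, -0.0014, -0.5248],
       [ 0.8665,  0.4275, -0.2579,  0.0315],
       [ 0.2319,  0.1128,  0.9662, -0.3901],
       [ 0.    ,  0.    ,  0.    ,  1.    ]])}
{'time': 0.15, 'qpos': array([-1.259 ,  0.3426,  1.5248,  0.    ,  1.2754, -0.146 ]), 'qvel': array([ 0.0001, -0.0013, -0.0037, -0.0009,  0.0012, -0.0013]), 'joint_efforts': array([  0.001 , -43.1471, -24.4352,   0.0718,   0.0538,  -0.0001]), 'tool_pos': array([ 0.232 , -0.4707,  0.2512]), 'tool_rot': array([-1.5719,  0.0002, -2.6838]), 'contact_force': array([-0.0024,  1.0874,  0.5404]), 'torque': array([-0.0259, -0.0202, -0.0055]), 'opening': 0.09201964400489916}
```

View pics/scene0.png

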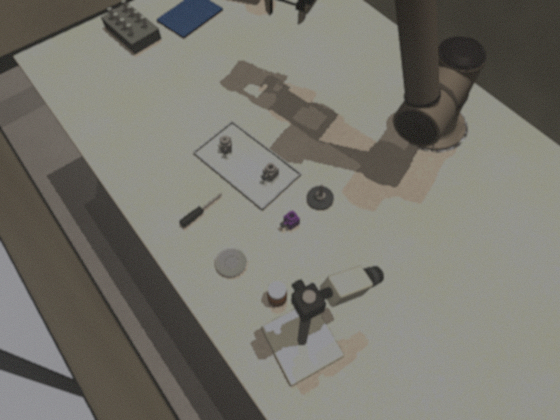

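View pics/top0.png

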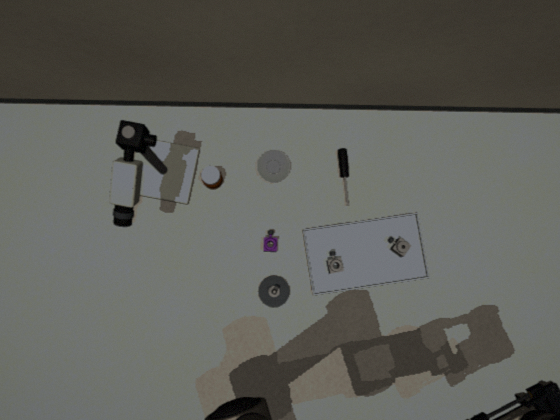

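View pics/wrist0.png

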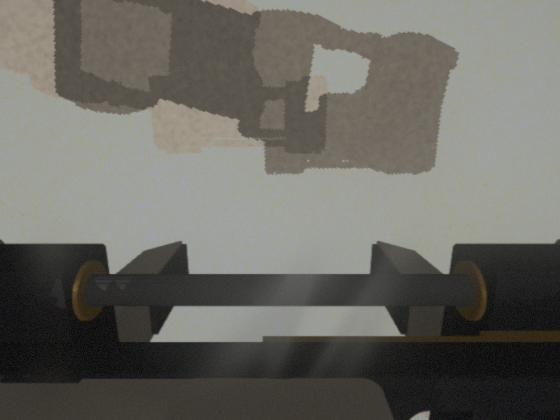

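The scene view shows the two sleeves in the tray at (225,145) and (270,173), a purple look-alike at (290,220), the gauge at (320,197), and the camera at (300,300). In the top view the sleeves are at (335,263) and (400,245), and the purple one is at (271,242).

```bash
python3 - <<'E'
import cv2,numpy as np
im=cv2.imread('pics/top0_full.png')
a=cv2.resize(im[225:285,310:430],None,fx=6.5,fy=6.5,interpolation=cv2.INTER_CUBIC)
cv2.imwrite('pics/c1.png',cv2.convertScaleAbs(a,alpha=1.4))
b=cv2.resize(im[110:240,95:235],None,fx=4,fy=4,interpolation=cv2.INTER_CUBIC)
cv2.imwrite('pics/c2.png',cv2.convertScaleAbs(b,alpha=1.6))
s=cv2.imread('pics/scene0_full.png')
b=cv2.resize(s[120:240,190:350],None,fx=5,fy=5,interpolation=cv2.INTER_CUBIC)
cv2.imwrite('pics/c3.png',cv2.convertScaleAbs(b,alpha=1.5))
b=cv2.resize(s[250:390,240:400],None,fx=4,fy=4,interpolation=cv2.INTER_CUBIC)
cv2.imwrite('pics/c4.png',cv2.convertScaleAbs(b,alpha=1.5))
E
```

```text
(no output)
```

View pics/c1.png

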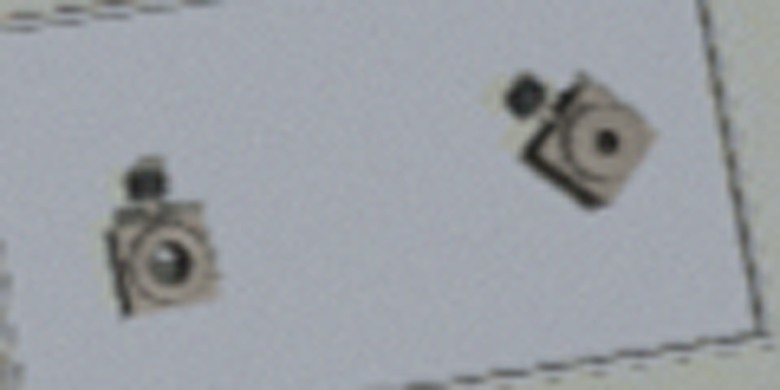

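View pics/c2.png

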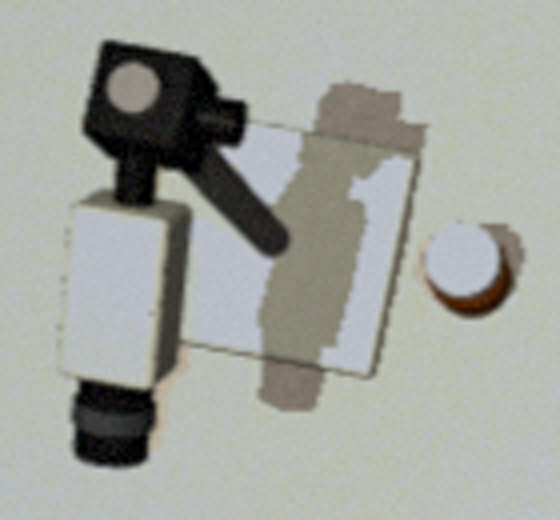

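View pics/c3.png

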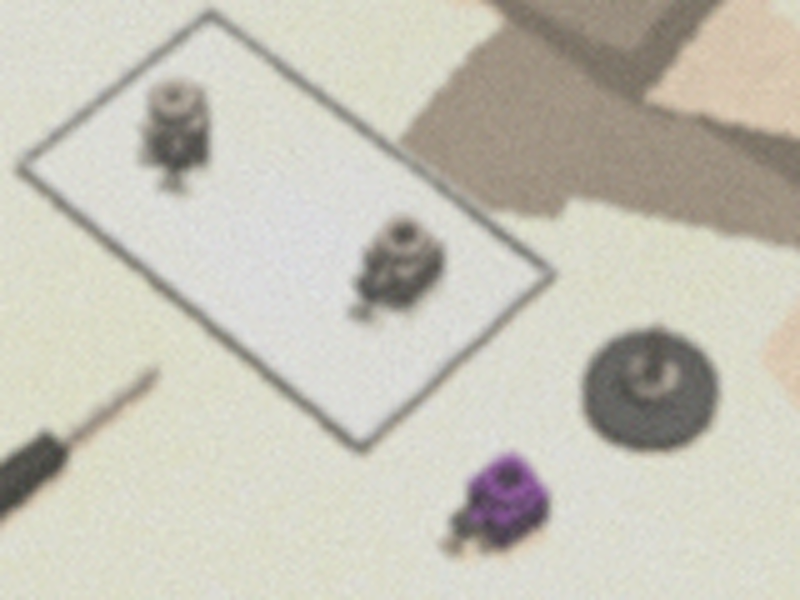

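View pics/c4.png

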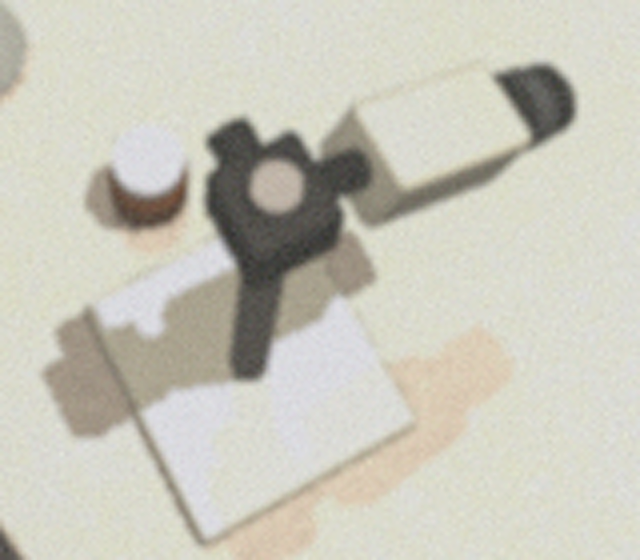

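Candidates in the top view:
- **(335,265):** steel with a wide bore about 7 px across, roughly half the block's width. This fits 16.4 of 34 mm, and the tray floor shows through it.
- **(402,246):** steel with a bore of only about 4 px, so it is the 9 mm one.
- **(271,242):** the purple look-alike.

The target is the one at (335,265), and the enlarged crop confirms it. Next I'll measure it.

```bash
python3 - <<'E'
import cv2,numpy as np
def crop(img,x0,y0,x1,y1,s,out):
    a=cv2.resize(img[y0:y1,x0:x1],None,fx=s,fy=s,interpolation=cv2.INTER_CUBIC)
    a=cv2.convertScaleAbs(a,alpha=1.5)
    for x in range(x0,x1,5):
        cv2.line(a,((x-x0)*s,0),((x-x0)*s,4 if x%10 else 9),(0,0,255),1)
        if x%10==0: cv2.putText(a,str(x),((x-x0)*s,20),0,.35,(0,0,255),1)
    for y in range(y0,y1,5):
        cv2.line(a,(0,(y-y0)*s),(4 if y%10 else 9,(y-y0)*s),(0,0,255),1)
        if y%10==0: cv2.putText(a,str(y),(10,(y-y0)*s+4),0,.35,(0,0,255),1)
    return a
t=cv2.imread('pics/top0_full.png');s=cv2.imread('pics/scene0_full.png')
A=crop(t,315,240,355,280,9,'');B=crop(t,250,270,290,310,9,'')
cv2.imwrite('pics/d1.png',np.hstack([A,B]))
A=crop(s,250,150,290,190,9,'');B=crop(s,300,175,340,215,9,'')
cv2.imwrite('pics/d2.png',np.hstack([A,B]))
cv2.imwrite('pics/d3.png',crop(t,100,110,210,240,5,''))
cv2.imwrite('pics/d4.png',crop(s,255,255,390,390,5,'')[:, :])
E
```

```text
(no output)
```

View pics/d1.png

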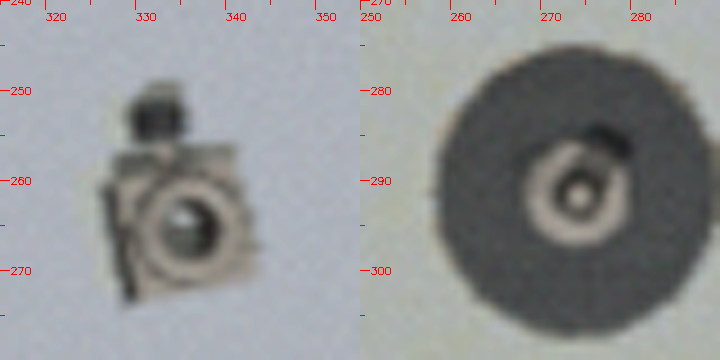

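View pics/d2.png

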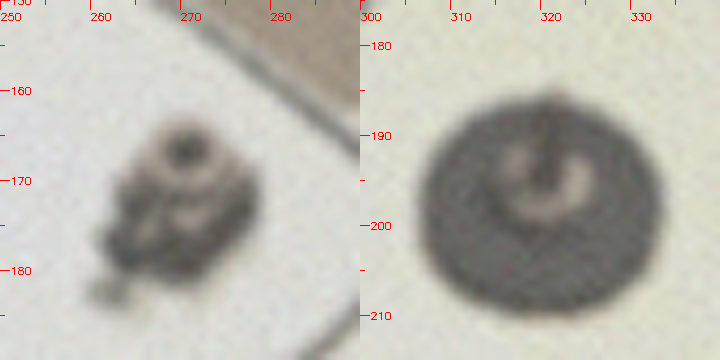

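View pics/d3.png

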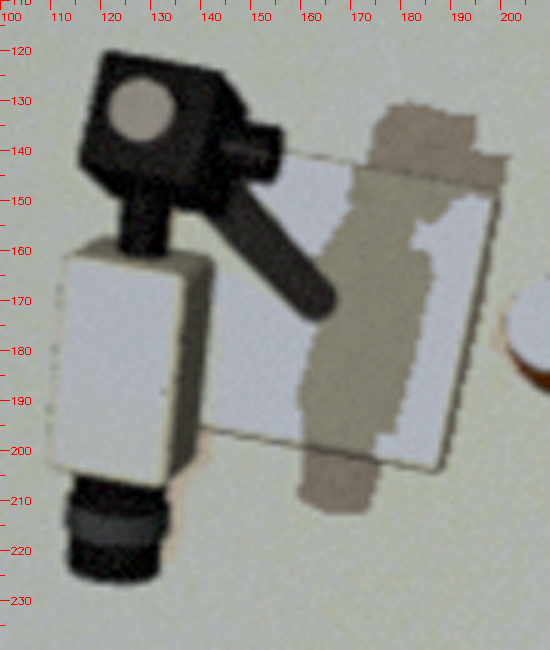

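View pics/d4.png

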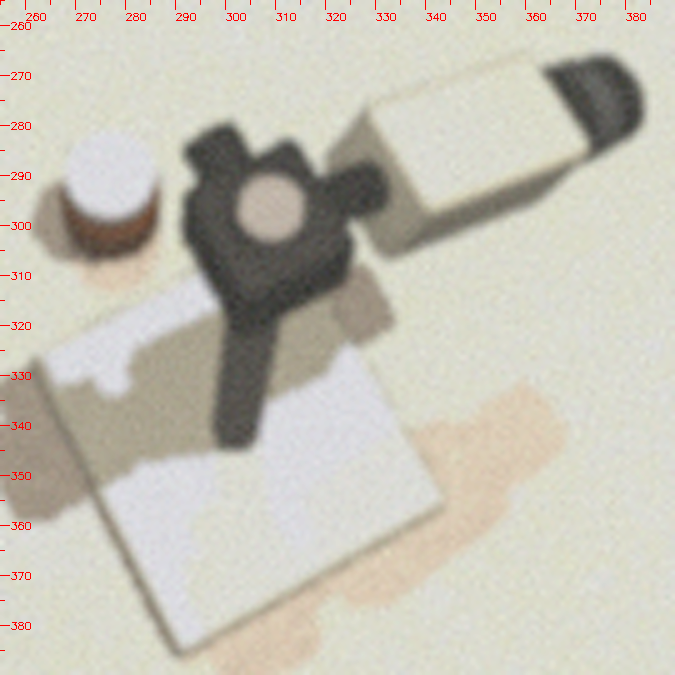

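```bash
cat > geo.py <<'E'
import numpy as np
from scipy.optimize import least_squares
K={'top':(526.7027,526.7027,279.9095,217.3175),'scene':(458.6258,458.6258,276.7271,207.0148)}
E={'scene':np.array([[-0.7897,0.6134,-0.0097,0.4988],[-0.5387,-0.6858,0.4895,0.272],[0.2936,0.3918,0.872,-1.4845]]),
'top':np.array([[0.011,-0.9997,0.0236,-0.0259],[0.9922,0.0138,0.1237,-0.6492],[-0.124,0.0221,0.992,-1.2805]])}
def proj(cam,P,Kx=None,Ex=None):
    fx,fy,cx,cy=Kx or K[cam]; M=E[cam] if Ex is None else np.asarray(Ex)[:3]
    P=np.atleast_2d(P); q=P@M[:,:3].T+M[:,3]
    return np.c_[cx+fx*q[:,0]/-q[:,2], cy-fy*q[:,1]/-q[:,2]]
def back(cam,uv,z,Kx=None,Ex=None):
    fx,fy,cx,cy=Kx or K[cam]; M=E[cam] if Ex is None else np.asarray(Ex)[:3]
    R=M[:,:3];t=M[:,3]; o=-R.T@t
    d=R.T@np.array([(uv[0]-cx)/fx,-(uv[1]-cy)/fy,-1.])
    return o+d*(z-o[2])/d[2]
E
python3 - <<'E'
from geo import *
np.set_printoptions(precision=4,suppress=True)
for nm,z,t,s in [('bore',.052,(334.7,265.4),(270,166.5)),('gbase',.010,(273.9,291.1),(320,198)),('tip',.076,(274.3,291.8),(321.5,185.8)),('screw',.028,(331.3,253),None),
  ('post',.358,(128.5,132),(307,296)),('plateA',.018,(187,204),(261,327) if 0 else None)]:
    print(nm,'top',back('top',t,z)[:2], 'scene',back('scene',s,z)[:2] if s else '')
for p in [(187,204),(197,149)]: print('plate top',p,back('top',p,.018)[:2])
for p in [(291,386),(342,357),(261,327)]: print('plate scene',p,back('scene',p,.018)[:2])
print('barrel',back('top',(122.5,227),.277)[:2], back('scene',(382,272),.277)[:2],back('scene',(378,282),.277)[:2],)
for p in [(326.5,257.5),(341,256),(342.5,270.5),(328.5,273)]: print('block',back('top',p,.04)[:2])
print('narrow',back('top',(402,246),.052)[:2],'purple',back('top',(271,242),.048)[:2],'jar',back('top',(211,174),.07)[:2])
# wrist cam position
W=np.array([[0.4421,-0.8969,-0.0014,-0.5248],[0.8665,0.4275,-0.2579,0.0315],[0.2319,0.1128,0.9662,-0.3901]])
o=-W[:,:3].T@W[:,3]; 
from scipy.spatial.transform import Rotation as R
Rt=R.from_euler('xyz',[-1.5719,0.0002,-2.6838]).as_matrix()
print('wrist pos',o,'in tool',Rt.T@(o-np.array([.232,-.4707,.2512])));print(Rt)
print('cam axes in tool\n',W[:,:3]@Rt)
E
```

```text
bore top [ 0.5305 -0.154 ] scene [ 0.5331 -0.1582]
gbase top [ 0.4656 -0.0054] scene [ 0.4691 -0.0031]
tip top [ 0.4649 -0.0056] scene [ 0.4691 -0.004 ]
screw top [ 0.5623 -0.1485] scene 
post top [0.7713 0.2828] scene [0.7748 0.2799]
plateA top [0.6832 0.2189] scene 
plate top (187, 204) [0.6832 0.2189]
plate top (197, 149) [0.8272 0.1979]
plate scene (291, 386) [0.8597 0.3488]
plate scene (342, 357) [0.7209 0.3731]
plate scene (261, 327) [0.832  0.1941]
barrel [0.5956 0.3079] [0.6007 0.3172] [0.6223 0.3278]
block [ 0.5503 -0.135 ]
block [ 0.5545 -0.1713]
block [ 0.5185 -0.1749]
block [ 0.5119 -0.14  ]
narrow [ 0.5805 -0.3216] purple [0.5866 0.0037] jar [0.7512 0.1542]
wrist pos [ 0.2952 -0.4402  0.3843] in tool [-0.0702 -0.1331  0.0004]
[[-0.897  -0.0003  0.442 ]
 [-0.442   0.0011 -0.897 ]
 [-0.0002 -1.     -0.0011]]
cam axes in tool
 [[-0.0002  0.0003  0.9999]
 [-0.9662  0.2581 -0.0002]
 [-0.2581 -0.9661  0.0002]]
```

send_rows([
  [[-0.03, 0, -0.01, -8], [-0.08, 0, -0.03, -16], [-0.13, 0, -0.05, -24], [-0.18, 0, -0.065, -32], [-0.23, 0, -0.085, -40], [-0.28, 0, -0.1, -48], [-0.33, 0, -0.12, -56], [-0.37, 0, -0.14, -64]],
], gripper=1.0)

```text
time: 0.95
tool_pos: [0.4942, -0.1911, 0.2512]
tool_rot: [-1.571, 0.001, -1.561]
contact_force: [0.6, -1.3, 0.4]
opening: 0.0915
```

```bash
cat > plan.py <<'E'
import numpy as np
from cell import sensors
from scipy.spatial.transform import Rotation as R
def st():
    s=sensors.observe(); return s,np.array(s['tool_pos']),R.from_euler('xyz',s['tool_rot']).as_matrix()
def shift(target,yaw_deg=None):
    s,p,M=st(); d=M.T@(np.array(target)-p)
    yaw=np.degrees(np.arctan2(M[1,0],M[0,0]))
    tw=None if yaw_deg is None else -((yaw_deg-yaw+180)%360-180)
    print('t',round(s['time'],2),'tcp',p.round(4),'toolx yaw',yaw.round(2),'down',M[:,1].round(3),'-> shift',d.round(4),'twist',None if tw is None else round(tw,2),'F',np.round(s['contact_force'],2),'open',round(s['opening'],4))
E
python3 -c "
from plan import *
shift([.5318-.02,-.156,.22],8); print(st()[0]['qpos'])"
```

```text
t 0.95 tcp [ 0.4942 -0.1911  0.2512] toolx yaw -89.45 down [-0.     0.001 -1.   ] -> shift [-0.0349  0.0313  0.018 ] twist -97.45 F [ 0.57 -1.27  0.4 ] open 0.0915
[-5.14036453e-01  3.51692342e-01  1.51108149e+00  7.27009173e-04
  1.27967803e+00 -5.23909974e-01]
```

send_rows([
  [[0, 0, 0, -8], [-0.01, 0.01, 0.005, -16], [-0.02, 0.01, 0.01, -24], [-0.03, 0.02, 0.015, -32], [-0.035, 0.03, 0.018, -40], [-0.035, 0.031, 0.018, -48], [-0.035, 0.031, 0.018, -56], [-0.035, 0.031, 0.018, -64]],
])

```text
time: 1.75
tool_pos: [0.5117, -0.1557, 0.2198]
tool_rot: [-1.57, 0.002, -0.438]
contact_force: [-0.0, 0.2, 0.5]
opening: 0.0919
```

send_rows([
  [[0, 0, 0, -8], [0, 0, 0, -16], [0, 0, 0, -24], [0, 0, 0, -32], [0, 0, 0, -33.5], [0, 0, 0, -33.5]],
])

```text
time: 2.35
tool_pos: [0.5116, -0.1556, 0.2196]
tool_rot: [-1.569, 0.001, 0.144]
contact_force: [-1.1, -0.2, -0.7]
opening: 0.0914
```

```bash
python3 - <<'E'
from plan import *
from snap import *
c=snap('wrist','w1'); np.save('w1_ext.npy',c['extrinsics'])
shift([.5318,-.156,.22],8)
print(np.round(c['extrinsics'],4))
E
```

```text
t 2.4 tcp [ 0.5116 -0.1556  0.2196] toolx yaw 8.23 down [-0.002  0.002 -1.   ] -> shift [ 0.0199 -0.0004 -0.0033] twist 0.23 F [-0.87  0.19  0.22] open 0.0916
[[-0.1438  0.9896  0.0017  0.2272]
 [-0.9568 -0.1386 -0.2554  0.4927]
 [-0.2525 -0.0384  0.9668 -0.2352]
 [ 0.      0.      0.      1.    ]]
```

View pics/w1.png

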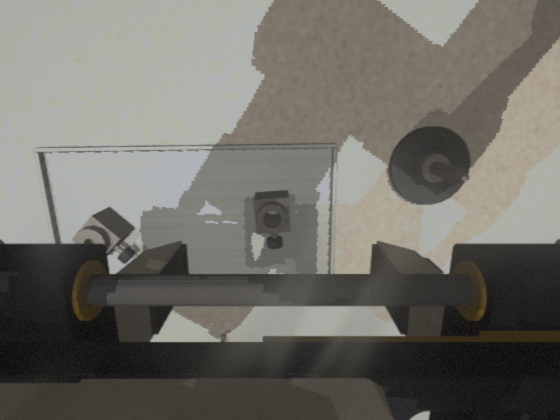

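The wrist view shows the wide sleeve at (272,215), its screw at (274,241) pointing down the image, which is tool +x, and the gauge at (428,165). I'll enlarge it to refine the positions.

```bash
cat > crop.py <<'E'
import cv2,numpy as np
def crop(img,x0,y0,x1,y1,s,al=1.5):
    a=cv2.resize(img[y0:y1,x0:x1],None,fx=s,fy=s,interpolation=cv2.INTER_CUBIC)
    a=cv2.convertScaleAbs(a,alpha=al)
    for x in range(x0,x1,5):
        cv2.line(a,((x-x0)*s,0),((x-x0)*s,4 if x%10 else 9),(0,0,255),1)
        if x%10==0: cv2.putText(a,str(x),((x-x0)*s,20),0,.35,(0,0,255),1)
    for y in range(y0,y1,5):
        cv2.line(a,(0,(y-y0)*s),(4 if y%10 else 9,(y-y0)*s),(0,0,255),1)
        if y%10==0: cv2.putText(a,str(y),(10,(y-y0)*s+4),0,.35,(0,0,255),1)
    return a
E
python3 - <<'E'
from crop import *
w=cv2.imread('pics/w1_full.png')
cv2.imwrite('pics/e1.png',np.hstack([crop(w,235,180,315,260,5,2.2),crop(w,383,110,473,210,4,2.2)[:400]]))
E
```

```text
(no output)
```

View pics/e1.png

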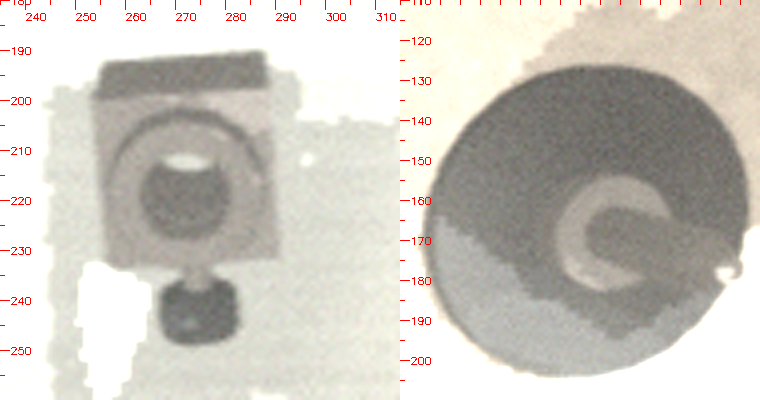

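```bash
python3 - <<'E'
from geo import *
np.set_printoptions(precision=4,suppress=True)
Kw=(339.3825,339.3825,278.9388,209.4031); Ex=np.load('w1_ext.npy')
b=lambda u,z: back('',u,z,Kw,Ex)[:2]
print('bore',b((272,219),.052)); 
cs=[b(p,.04) for p in [(253.3,200),(288,199),(290.5,231.5),(257.5,233)]]
print(cs, 'mean',np.mean(cs,0))
for i,j in [(0,3),(1,2)]: d=cs[j]-cs[i]; print(np.degrees(np.arctan2(d[1],d[0])),np.hypot(*d))
for i,j in [(0,1),(3,2)]: d=cs[j]-cs[i]; print(np.degrees(np.arctan2(-d[0],d[1])),np.hypot(*d))
print('screw',b((273.3,243),.030)); print('gbase',b((429.8,165),.01),'tip',b((465,178),.076))
E
```

```text
bore [ 0.5333 -0.1587]
[array([ 0.5208, -0.1785]), array([ 0.5151, -0.1462]), array([ 0.5468, -0.1389]), array([ 0.5529, -0.1704])] mean [ 0.5339 -0.1585]
14.23936789921797 0.033092782040886295
12.942020581678241 0.03246442720806765
9.936639344159994 0.03285274583671256
10.972208826091384 0.03207726062711464
screw [ 0.5646 -0.1534]
gbase [ 0.4665 -0.0078] tip [ 0.4686 -0.0067]
```

```bash
python3 -c "
from plan import *
shift([.533,-.158,.034],10.5)"
```

```text
t 2.4 tcp [ 0.5116 -0.1556  0.2196] toolx yaw 8.23 down [-0.002  0.002 -1.   ] -> shift [ 0.0211  0.1856 -0.0058] twist -2.27 F [-0.87  0.19  0.22] open 0.0916
```

send_rows([
  [[0.01, 0.02, -0.003, -1.2], [0.021, 0.06, -0.0055, -2.3], [0.021, 0.1, -0.0055, -2.3], [0.021, 0.12, -0.0055, -2.3], [0.021, 0.12, -0.0055, -2.3]],
], gripper=0.62, grip_force=30)

```text
time: 2.9
tool_pos: [0.5311, -0.157, 0.0965]
tool_rot: [-1.565, 0.007, 0.182]
contact_force: [-0.3, 0.3, -0.3]
opening: 0.0585
```

```bash
python3 - <<'E'
from plan import *
from snap import *
from crop import crop
c=snap('wrist','w2'); np.save('w2_ext.npy',c['extrinsics'])
cv2.imwrite('pics/w2.png',cv2.convertScaleAbs(cv2.imread('pics/w2_full.png'),alpha=1.8))
shift([.533,-.158,.034],10.5)
E
```

```text
t 2.95 tcp [ 0.5324 -0.1576  0.0986] toolx yaw 10.43 down [-0.004  0.003 -1.   ] -> shift [ 0.0008  0.0646 -0.0007] twist -0.07 F [0.06 0.17 0.04] open 0.0575
```

View pics/w2.png

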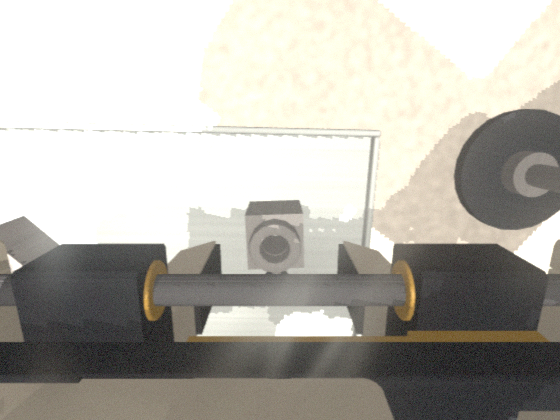

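The open fingers at (195,300) and (363,300) straddle the sleeve at (275,240), and they clear the tray wall. Next I'll descend and grip.

send_rows([
  [[0.001, 0.02, -0.001, 0], [0.001, 0.04, -0.001, 0], [0.001, 0.055, -0.001, 0], [0.001, 0.0645, -0.001, 0], [0.001, 0.0645, -0.001, 0], [0.001, 0.0645, -0.001, 0]],
])

```text
time: 3.55
tool_pos: [0.534, -0.1586, 0.0353]
tool_rot: [-1.568, 0.002, 0.182]
contact_force: [1.1, -0.6, 0.3]
opening: 0.057
```

send_rows([
  [[0, 0, 0, 0], [0, 0, 0, 0], [0, 0, 0, 0], [0, 0, 0, 0], [0, 0, 0, 0], [0, 0, 0, 0]],
], gripper=0.1, grip_force=30)

```text
time: 4.15
tool_pos: [0.5343, -0.1587, 0.0358]
tool_rot: [-1.569, 0.002, 0.182]
contact_force: [-0.5, -0.0, 6.0]
opening: 0.0339
```

```bash
python3 - <<'E'
from plan import *
shift([.467,-.006,.14],10.5)
E
```

```text
t 4.15 tcp [ 0.5343 -0.1587  0.0358] toolx yaw 10.4 down [-0.002  0.002 -1.   ] -> shift [-0.0387 -0.1038  0.1625] twist -0.1 F [-0.53 -0.03  6.03] open 0.0339
```

send_rows([
  [[0, -0.02, 0, 0], [0, -0.06, 0, 0], [0.0, -0.1, 0.03, 0], [0.01, -0.124, 0.07, 0], [0.02, -0.124, 0.11, 0], [0.022, -0.124, 0.15, 0], [0.022, -0.124, 0.163, 0], [0.022, -0.124, 0.163, 0]],
])

```text
time: 4.95
tool_pos: [0.5258, 0.0072, 0.1595]
tool_rot: [-1.568, 0.003, 0.185]
contact_force: [-0.0, -0.6, -1.2]
opening: 0.0341
```

send_rows([
  [[0, 0, 0, 0], [0, 0, 0, 0]],
])

```text
time: 5.15
tool_pos: [0.5258, 0.0063, 0.1591]
tool_rot: [-1.568, 0.004, 0.184]
contact_force: [0.1, -1.0, -2.5]
opening: 0.034
```

```bash
python3 - <<'E'
from plan import *
from snap import *
from crop import crop
c=snap('wrist','w3'); np.save('w3_ext.npy',c['extrinsics'])
cv2.imwrite('pics/w3.png',cv2.convertScaleAbs(cv2.imread('pics/w3_full.png'),alpha=1.8))
shift([.467,-.006,.14],10.5)
E
```

```text
t 5.2 tcp [0.5259 0.0062 0.1592] toolx yaw 10.5 down [-0.004  0.002 -1.   ] -> shift [-0.06    0.0194 -0.0013] twist 0.0 F [-0.39 -0.23 -1.94] open 0.0342
```

View pics/w3.png

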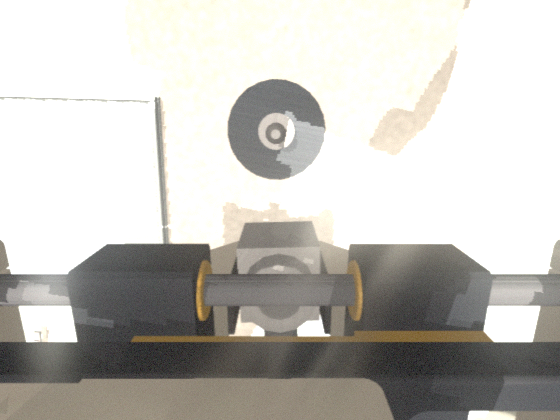

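```bash
python3 - <<'E'
from crop import *
w=cv2.imread('pics/w3_full.png')
cv2.imwrite('pics/e3.png',np.hstack([crop(w,225,215,325,285,4,3)[:280],crop(w,225,75,325,185,4,2.2)[60:340]]))
cv2.imwrite('pics/e3b.png',crop(w,225,75,325,185,5,2))
E
```

```text
(no output)
```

View pics/e3.png

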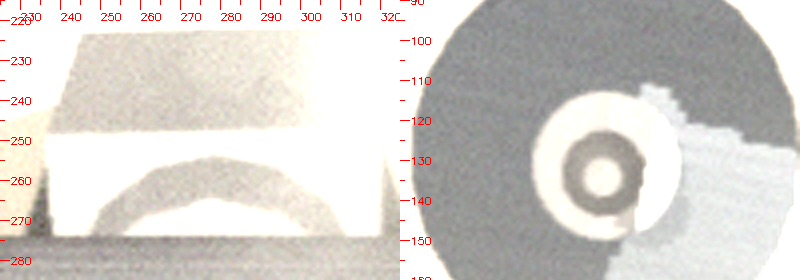

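View pics/e3b.png

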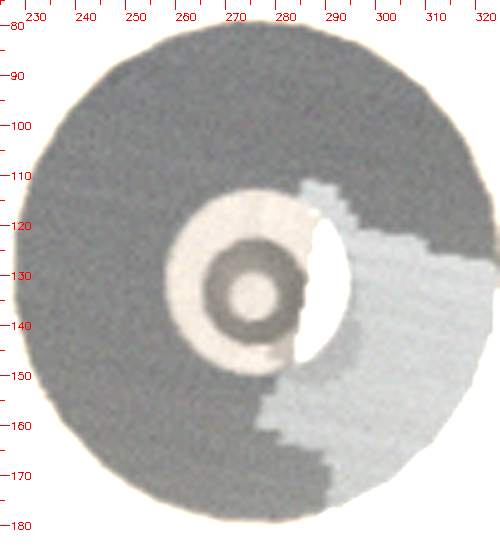

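```bash
python3 - <<'E'
from geo import *
from plan import R
np.set_printoptions(precision=4,suppress=True)
Kw=(339.3825,339.3825,278.9388,209.4031); Ex=np.load('w3_ext.npy')
M=R.from_euler('z',10.5,degrees=True).as_matrix(); p=np.array([.5259,.0062,.1592])
def tl(u,z):
    w=back('',u,z,Kw,Ex); d=M.T@(w-p); return w[:2],d[:2]  # d: tool x, tool z(=left)
b=p[2]-.0318
for n,u,z in [('tip',(275.5,134),.076),('base',(275.8,129),.01),('shoulder',(276.3,131.5),.022),
 ('rear top L',(235.5,248.8),b+.036),('rear top R',(319.5,247.5),b+.036),('rear bot L',(243,223.5),b),('rear bot R',(316,223),b),('collar rear bottom',(278,254),b+.036),('collar rear top',(278,264),b+.048)]:
    print(n,*tl(u,z))
# predicted px of tool point
print(np.asarray(Ex))
E
```

```text
tip [ 0.4679 -0.0065] [-0.0593 -0.002 ]
base [ 0.4665 -0.0071] [-0.0608 -0.0022]
shoulder [ 0.468  -0.0063] [-0.0592 -0.0017]
rear top L [ 0.5123 -0.0143] [-0.0171 -0.0176]
rear top R [0.5056 0.0191] [-0.0176  0.0164]
rear bot L [ 0.5127 -0.0148] [-0.0168 -0.0182]
rear bot R [0.5057 0.0217] [-0.017   0.0189]
collar rear bottom [0.5114 0.0031] [-0.0148 -0.0004]
collar rear top [0.5105 0.0029] [-0.0157 -0.0004]
[[-0.1828  0.9831  0.0025  0.0897]
 [-0.9513 -0.1763 -0.2531  0.5102]
 [-0.2483 -0.0487  0.9674 -0.1692]
 [ 0.      0.      0.      1.    ]]
```

send_rows([
  [[-0.02, 0, -0.0006, 0], [-0.045, 0, -0.0015, 0], [-0.0595, 0, -0.0017, 0], [-0.0595, 0.02, -0.0017, 0], [-0.0595, 0.04, -0.0017, 0], [-0.0595, 0.04, -0.0017, 0], [-0.0595, 0.04, -0.0017, 0]],
])

```text
time: 5.9
tool_pos: [0.4677, -0.007, 0.1196]
tool_rot: [-1.568, 0.004, 0.182]
contact_force: [0.4, 1.1, -1.8]
opening: 0.0341
```

```bash
python3 - <<'E'
from plan import *
from snap import *
from crop import crop
snap('top','t4'); snap('scene','s4')
t=cv2.imread('pics/t4_full.png');s=cv2.imread('pics/s4_full.png')
a=crop(s,290,150,350,215,8,1.6); b=crop(t,245,260,305,325,5,1.6)
h=max(a.shape[0],b.shape[0]); b=cv2.copyMakeBorder(b,0,h-b.shape[0],0,0,0)
cv2.imwrite('pics/e4.png',np.hstack([a,b]))
shift([.4674,-.0064,.0538],10.5)
E
```

```text
t 6.0 tcp [ 0.4683 -0.0068  0.1203] toolx yaw 10.47 down [-0.003  0.002 -1.   ] -> shift [-0.0006  0.0665  0.0004] twist -0.03 F [ 0.95 -0.53 -2.86] open 0.0337
```

View pics/e4.png

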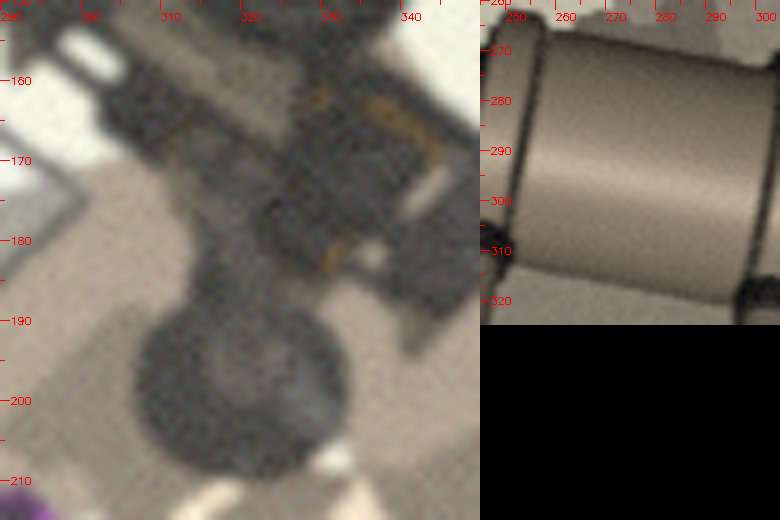

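The scene view shows the sleeve over the pin around (318,185), with nothing visibly off. The measured pin and the bore agree within about 1 mm. Next I'll descend step by step.

send_rows([
  [[-0.0005, 0.008, 0.0003, 0], [-0.0005, 0.014, 0.0003, 0], [-0.0005, 0.02, 0.0003, 0], [-0.0005, 0.026, 0.0003, 0], [-0.0005, 0.03, 0.0003, 0]],
])

```text
time: 6.5
tool_pos: [0.4674, -0.0064, 0.0895]
tool_rot: [-1.568, 0.003, 0.183]
contact_force: [0.1, -0.3, -3.2]
opening: 0.0339
```

send_rows([
  [[0, 0.006, 0, 0], [0, 0.012, 0, 0], [0, 0.018, 0, 0], [0, 0.024, 0, 0], [0, 0.029, 0, 0], [0, 0.031, 0, 0], [0, 0.032, 0, 0]],
])

```text
time: 7.2
tool_pos: [0.4673, -0.0064, 0.0573]
tool_rot: [-1.568, 0.003, 0.183]
contact_force: [0.4, 0.6, -2.3]
opening: 0.0341
```

send_rows([
  [[0, 0.001, 0, 0], [0, 0.002, 0, 0], [0, 0.003, 0, 0], [0, 0.004, 0, 0], [0, 0.0045, 0, 0], [0, 0.0045, 0, 0]],
])

```text
time: 7.8
tool_pos: [0.4673, -0.0064, 0.0537]
tool_rot: [-1.569, 0.003, 0.183]
contact_force: [-2.6, 0.1, 9.3]
opening: 0.0341
```

send_rows([
  [[0, 0.001, 0, 0], [0, 0.001, 0, 0], [0, 0.001, 0, 0], [0, 0.001, 0, 0], [0, 0.001, 0, 0]],
])

```text
time: 8.3
tool_pos: [0.4673, -0.0064, 0.0537]
tool_rot: [-1.569, 0.002, 0.183]
contact_force: [-3.8, -0.2, 10.4]
opening: 0.0341
```

```bash
python3 - <<'E'
from plan import *
from snap import *
from crop import crop
snap('scene','s5')
s=cv2.imread('pics/s5_full.png')
cv2.imwrite('pics/e5.png',crop(s,280,150,360,225,8,1.6))
shift([.4674,-.0064,.0538],10.5)
E
```

```text
t 8.35 tcp [ 0.4674 -0.0064  0.0537] toolx yaw 10.49 down [-0.002  0.001 -1.   ] -> shift [ 0.     -0.0001 -0.    ] twist -0.01 F [-1.78 -0.58  9.31] open 0.0342
```

View pics/e5.png

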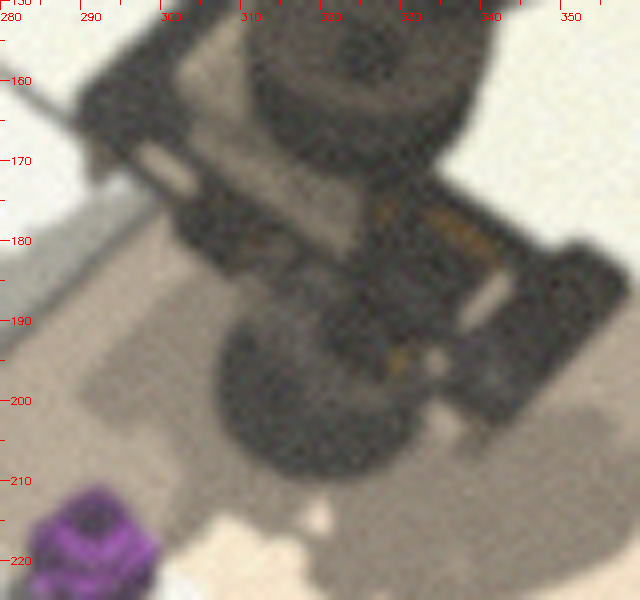

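It is seated: contact came at TCP z 0.0537, so the underside is at about 0.022, which is the shoulder height, with +10 N. The tool axis can't be tilted with these moves. So I'll lift off and press the screw head down on the fixed pin tip, which should swing the sleeve 25° screw-up within the pads.

send_rows([
  [[0, -0.01, 0, 0], [0, -0.03, 0, 0], [0, -0.055, 0, 0], [0, -0.075, 0, 0], [0, -0.076, 0, 0], [-0.02, -0.076, 0, 0], [-0.034, -0.076, 0, 0], [-0.034, -0.076, 0, 0]],
])

```text
time: 9.15
tool_pos: [0.4319, -0.0125, 0.129]
tool_rot: [-1.568, 0.005, 0.183]
contact_force: [-0.1, 0.6, -2.6]
opening: 0.0338
```

send_rows([
  [[0, 0.01, 0, 0], [0, 0.02, 0, 0], [0, 0.03, 0, 0], [0, 0.034, 0, 0], [0, 0.034, 0, 0]],
], grip_force=15)

```text
time: 9.65
tool_pos: [0.4313, -0.0123, 0.0939]
tool_rot: [-1.567, 0.007, 0.183]
contact_force: [-0.6, 0.1, -2.8]
opening: 0.034
```

```bash
python3 - <<'E'
from plan import *
from snap import *
from crop import crop
snap('scene','s6'); 
s=cv2.imread('pics/s6_full.png')
cv2.imwrite('pics/e6.png',crop(s,280,150,360,225,8,1.6))
shift([.4674-.034*.983,-.0064-.034*.182,.0918],10.5)
E
```

```text
t 9.7 tcp [ 0.4316 -0.0124  0.0945] toolx yaw 10.47 down [-0.007  0.002 -1.   ] -> shift [ 0.0023  0.0026 -0.0007] twist -0.03 F [ 0.23  0.01 -2.09] open 0.0343
```

View pics/e6.png

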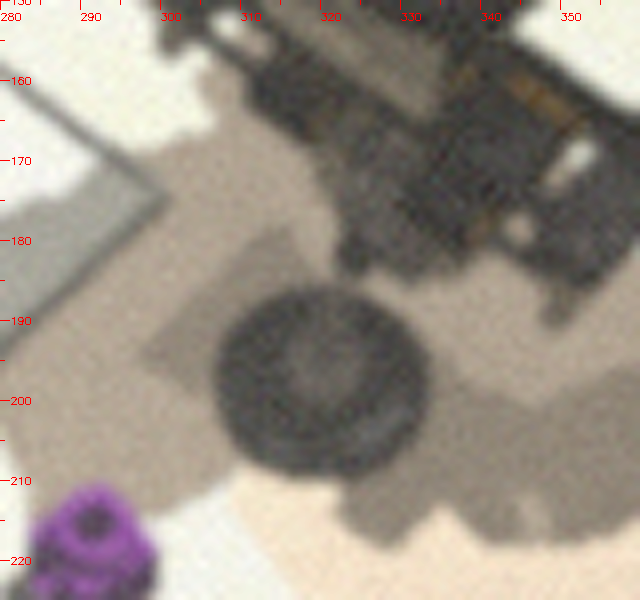

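The screw head at (323,183) sits right above the pin, whose tip is near (321,186). Next I'll press down gently.

send_rows([
  [[0.002, 0, -0.0005, 0], [0.002, 0.002, -0.0005, 0], [0.002, 0.004, -0.0005, 0], [0.002, 0.006, -0.0005, 0], [0.002, 0.007, -0.0005, 0], [0.002, 0.007, -0.0005, 0]],
])

```text
time: 10.3
tool_pos: [0.4338, -0.0124, 0.0876]
tool_rot: [-1.567, 0.006, 0.183]
contact_force: [-0.2, 1.7, 1.2]
opening: 0.034
```

send_rows([
  [[0, 0.002, 0, 0], [0, 0.004, 0, 0], [0, 0.006, 0, 0], [0, 0.008, 0, 0], [0, 0.0095, 0, 0], [0, 0.0095, 0, 0]],
])

```text
time: 10.9
tool_pos: [0.4338, -0.0125, 0.0779]
tool_rot: [-1.568, 0.006, 0.183]
contact_force: [-0.2, 0.5, 2.0]
opening: 0.0338
```

```bash
python3 - <<'E'
from plan import *
from snap import *
from crop import crop
snap('scene','s7'); 
s=cv2.imread('pics/s7_full.png')
c=snap('wrist','w7'); np.save('w7_ext.npy',c['extrinsics'])
w=cv2.imread('pics/w7_full.png')
a=crop(s,290,150,350,215,7,1.6);b=crop(w,225,205,325,300,4,3);h=a.shape[0]
b=cv2.copyMakeBorder(b,0,h-b.shape[0],0,0,0)
cv2.imwrite('pics/e7.png',np.hstack([a,b]))
shift([.4674-.034*.983,-.0064-.034*.182,.078],10.5)
E
```

```text
t 11.0 tcp [ 0.4338 -0.0125  0.078 ] toolx yaw 10.47 down [-0.006  0.002 -1.   ] -> shift [ 0.0002 -0.     -0.0001] twist -0.03 F [0.93 1.01 1.54] open 0.0342
```

View pics/e7.png

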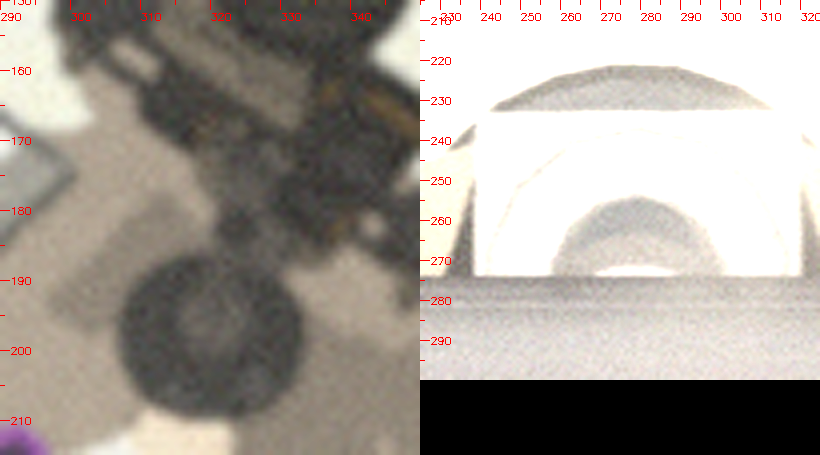

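```bash
cat > tilt.py <<'E'
from geo import *
Kw=(339.3825,339.3825,278.9388,209.4031)
# camera in tool frame from w3-like constant: cam axes rows in tool & origin
def rows(Ex,p,Rm,th,mx,my,pts):
    # sleeve mid at tool (mx,my,0) [tool y down]; sleeve x tilts up by th ; pts (sx, sz above mid, sy)
    c,s=np.cos(th),np.sin(th); out=[]
    for sx,sz in pts:
        tx=mx+sx*c-sz*s; up=sx*s+sz*c; out.append(proj('',p+Rm@np.array([tx,my-up,0]),Kw,Ex)[0])
    return np.array(out)
E
python3 - <<'E'
from tilt import *
from plan import st
np.set_printoptions(precision=2,suppress=True)
_,p,M=st(); Ex=np.load('w7_ext.npy')
pts=[(-.017,.012),(-.015,.024),(-.0082,.024)]
for d in (0,15,20,25,30): print(d,rows(Ex,p,M,np.radians(d),0,.0078,pts)[:,1])
obs=np.array([232.3,238,254.5])
f=lambda q: np.r_[(rows(Ex,p,M,q[0],q[1],q[2],pts)[:,1]-obs), (q[1])*300,(q[2]-.0078)*300]
r=least_squares(f,[.4,0,.0078],x_scale=[.1,.001,.001]); print(np.degrees(r.x[0]),r.x[1:]*1e3,r.fun)
E
```

```text
0 [248.82 265.72 282.33]
15 [238.9  246.8  264.61]
20 [236.26 241.14 258.91]
25 [233.99 235.89 253.42]
30 [232.1  231.11 248.21]
19.199044968924152 [-1.43  9.09] [ 0.15 -0.62  0.54 -0.43  0.39]
```

The sleeve has pivoted to about 20° with the screw up: the wrist crop shows the block edge at row 232 and the bore rim at row 254. I'll press a little more.

send_rows([
  [[0, 0.001, 0, 0], [0, 0.002, 0, 0], [0, 0.0025, 0, 0], [0, 0.0025, 0, 0], [0, 0.0025, 0, 0]],
])

```text
time: 11.5
tool_pos: [0.4338, -0.0126, 0.0755]
tool_rot: [-1.568, 0.006, 0.183]
contact_force: [-0.3, 0.4, 2.2]
opening: 0.0341
```

send_rows([
  [[0, -0.0005, 0, 0], [0, -0.01, 0, 0], [0, -0.03, 0, 0], [0, -0.06, 0, 0], [0, -0.08, 0, 0], [0, -0.08, 0, 0], [0, -0.08, 0, 0]],
], grip_force=40)

```text
time: 12.2
tool_pos: [0.4338, -0.0127, 0.1552]
tool_rot: [-1.568, 0.006, 0.183]
contact_force: [-0.4, -0.0, -2.8]
opening: 0.0339
```

```bash
python3 - <<'E'
from plan import *
from snap import *
from crop import crop
s=None
c=snap('wrist','w8'); np.save('w8_ext.npy',c['extrinsics'])
w=cv2.imread('pics/w8_full.png')
snap('scene','s8'); s=cv2.imread('pics/s8_full.png')
a=crop(s,280,120,340,185,7,1.6);b=crop(w,225,205,325,300,4,3);h=a.shape[0]
b=cv2.copyMakeBorder(b,0,h-b.shape[0],0,0,0)
cv2.imwrite('pics/e8.png',np.hstack([a,b]))
shift([.533,.319,.235],-9)
E
```

```text
t 12.3 tcp [ 0.4333 -0.0125  0.1543] toolx yaw 10.47 down [-0.009  0.003 -1.   ] -> shift [ 0.1576 -0.0807  0.3082] twist 19.47 F [-0.46  1.   -2.6 ] open 0.0333
```

View pics/e8.png

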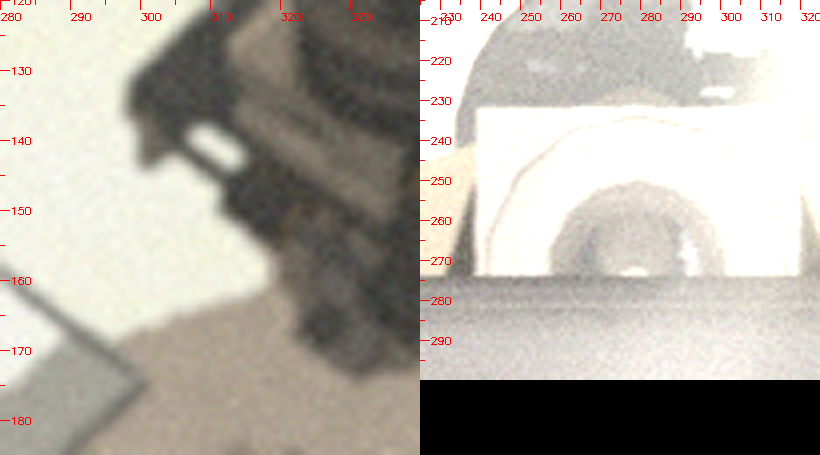

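The tilt is now about 24°: block edge row 231, collar 234, bore 250.5. I'll move to a standoff in front of the lens.

send_rows([
  [[0.005, -0.01, 0.015, 0], [0.02, -0.03, 0.06, 3], [0.035, -0.05, 0.11, 6], [0.05, -0.065, 0.16, 9], [0.065, -0.08, 0.21, 12], [0.08, -0.08, 0.26, 15], [0.095, -0.08, 0.305, 18], [0.102, -0.08, 0.327, 19.5]],
])

```text
time: 13.1
tool_pos: [0.4743, 0.33, 0.2331]
tool_rot: [-1.571, 0.011, -0.158]
contact_force: [0.8, 0.2, -2.3]
opening: 0.0338
```

send_rows([
  [[0, 0, 0, 0], [0, 0, 0, 0], [0, 0, 0, 0]],
])

```text
time: 13.4
tool_pos: [0.4739, 0.3289, 0.2319]
tool_rot: [-1.573, 0.013, -0.158]
contact_force: [-0.1, -0.1, -2.2]
opening: 0.0333
```

```bash
python3 - <<'E'
from plan import *
from snap import *
from crop import crop
c=snap('wrist','w9'); np.save('w9_ext.npy',c['extrinsics'])
snap('scene','s9'); snap('top','t9')
s=cv2.imread('pics/s9_full.png');t=cv2.imread('pics/t9_full.png')
cv2.imwrite('pics/e9.png',np.hstack([crop(s,310,210,430,310,4,1.6)[:400],crop(t,80,180,160,280,4,1.6)[:400]]))
cv2.imwrite('pics/w9.png',cv2.convertScaleAbs(cv2.imread('pics/w9_full.png'),alpha=1.8))
shift([.533,.319,.235],-9)
E
```

```text
t 13.55 tcp [0.4745 0.3288 0.2331] toolx yaw -9.15 down [-0.011  0.001 -1.   ] -> shift [ 0.0593 -0.0026 -0.0003] twist -0.15 F [-0.1   0.73 -2.65] open 0.0338
```

View pics/w9.png

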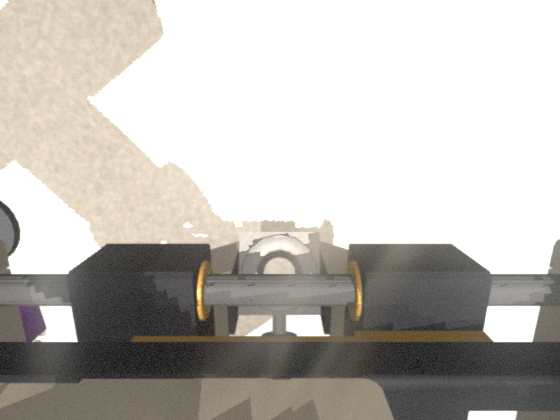

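View pics/e9.png

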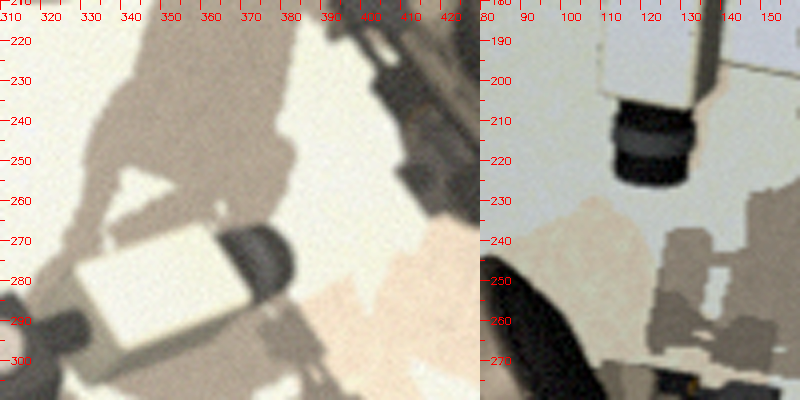

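```bash
cat > lens.py <<'E'
from geo import *
def frame(x,y,yaw):
    c,s=np.cos(yaw),np.sin(yaw); a=np.radians(25)
    X=np.array([c*np.cos(a),s*np.cos(a),-np.sin(a)]); Y=np.array([-s,c,0]); Z=np.cross(X,Y)
    return np.array([x,y,.26]),X,Y,Z
def rim(x,y,yaw,r=.019,back=0):
    o,X,Y,Z=frame(x,y,yaw); t=np.linspace(0,2*np.pi,361)
    return o-back*X+r*np.outer(np.cos(t),Y)+r*np.outer(np.sin(t),Z)
E
python3 - <<'E'
from lens import *
np.set_printoptions(precision=4,suppress=True)
def res(q,full=False):
    x,y,yaw=q; P=rim(x,y,yaw); r=[]
    T=proj('top',P); S=proj('scene',P)
    r+=[T[:,1].max()-226.5,(T[:,0].min()+T[:,0].max())/2-123.0]
    r+=[S[:,0].max()-384, S[:,1].min()-265.8+0*0]
    c,s=np.cos(yaw),np.sin(yaw); post=np.array([x-.17*c,y-.17*s,.358])
    r+=list(proj('top',post)[0]-[128.5,132]); r+=list(proj('scene',post)[0]-[307,296])
    pc=np.array([x-.17*c,y-.17*s,.018]); X=np.array([c,s,0]);Y=np.array([-s,c,0])
    A=[(.075,.08),(-.075,.08)]  # corners
    k=lambda a,b: pc+a*X+b*Y
    r+=list(proj('top',k(.075,.08))[0]-[187,204])+list(proj('top',k(-.075,.08))[0]-[197,149])
    r+=list(proj('scene',k(-.075,-.08))[0]-[291,386])+list(proj('scene',k(.075,-.08))[0]-[342,357])+list(proj('scene',k(-.075,.08))[0]-[261,327])
    return np.array(r)
q=least_squares(res,[.605,.307,2.985],loss='soft_l1',x_scale=[.01,.01,.1]); print(q.x,np.degrees(q.x[2])); print(res(q.x).round(1))
o,X,Y,Z=frame(*q.x); print('target mid',o+.08*X)
E
```

```text
[0.6052 0.3129 2.9643] 169.84446228316946
[ 0.1 -0.5  0.5  0.  -0.  -0.6  2.1  0.6  0.6 -0.5  2.7 -1.9 -0.3  0.2
  3.  -1.5 -0.8 -0.9]
target mid [0.5338 0.3257 0.2262]
```

```bash
python3 - <<'E'
from plan import *
shift([.5355,.322,.2345],-9.8)
E
```

```text
t 13.55 tcp [0.4745 0.3288 0.2331] toolx yaw -9.15 down [-0.011  0.001 -1.   ] -> shift [ 0.0613 -0.0021  0.003 ] twist 0.65 F [-0.1   0.73 -2.65] open 0.0338
```

send_rows([
  [[0.01, -0.002, 0.001, 0.3], [0.022, -0.002, 0.002, 0.6], [0.034, -0.002, 0.003, 0.6], [0.046, -0.002, 0.003, 0.6], [0.056, -0.002, 0.003, 0.6], [0.061, -0.002, 0.003, 0.6], [0.061, -0.002, 0.003, 0.6], [0.061, -0.002, 0.003, 0.6]],
])

```text
time: 14.35
tool_pos: [0.5349, 0.322, 0.2342]
tool_rot: [-1.572, 0.012, -0.17]
contact_force: [-0.2, -0.5, -3.0]
opening: 0.0339
```

send_rows([
  [[0, 0, 0, 0], [0, 0, 0, 0], [0, 0, 0, 0]],
])

```text
time: 14.65
tool_pos: [0.5347, 0.3222, 0.2344]
tool_rot: [-1.571, 0.012, -0.17]
contact_force: [0.1, -0.2, -2.5]
opening: 0.0337
```

```bash
python3 - <<'E'
from plan import *
from snap import *
from crop import crop
c=snap('wrist','w10'); np.save('w10_ext.npy',c['extrinsics'])
snap('scene','s10'); snap('top','t10')
s=cv2.imread('pics/s10_full.png');t=cv2.imread('pics/t10_full.png');w=cv2.imread('pics/w10_full.png')
cv2.imwrite('pics/e10.png',np.hstack([crop(s,345,235,445,315,5,1.8),crop(t,85,180,145,260,5,1.8)[:400]]))
cv2.imwrite('pics/e10w.png',np.hstack([crop(w,225,205,325,300,4,2.5),crop(w,200,310,360,405,4,3)[:,:400]]))
shift([.5355,.322,.2345],-9.8)
E
```

```text
t 14.8 tcp [0.5348 0.3222 0.2343] toolx yaw -9.74 down [-0.012  0.001 -1.   ] -> shift [ 0.0007 -0.0002 -0.    ] twist 0.06 F [-0.1  -0.58 -1.69] open 0.034
```

View pics/e10.png

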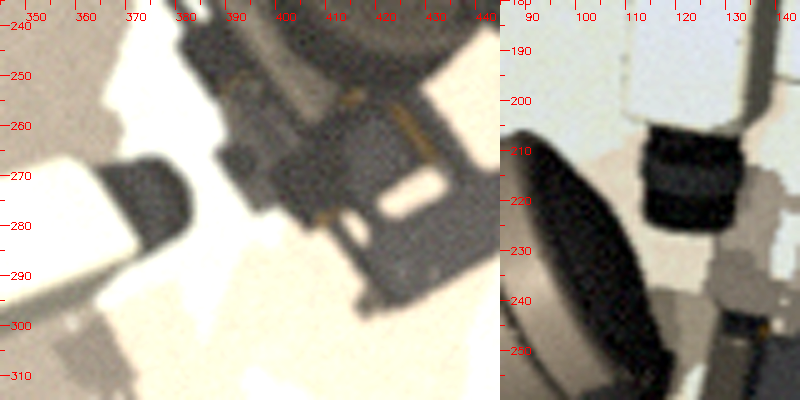

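View pics/e10w.png

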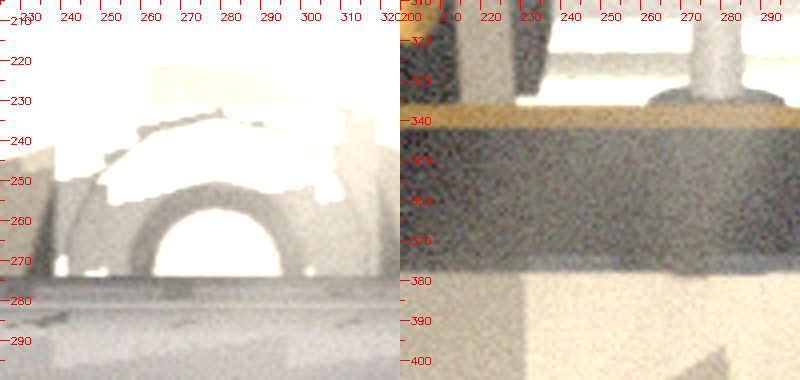

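```bash
python3 - <<'E'
from lens import *
from tilt import rows
from plan import st
np.set_printoptions(precision=4,suppress=True)
_,p,M=st(); Ex=np.load('w10_ext.npy')
pts=[(-.017,.012),(-.015,.024),(-.0082,.024)]
for d in (20,25): print(d,rows(Ex,p,M,np.radians(d),0,.0078,pts)[:,1])
q=(.6052,.3129,np.radians(169.85)); o,X,Y,Z=frame(*q)
for th in (20,25):
  t=np.radians(th)
  mid=p+M@np.array([-.0015,.0085,0]); sx=M@np.array([np.cos(t),-np.sin(t),0]); sc=mid+.036*sx
  # world down check
  for n,w in (('mid',mid),('screw',sc)):
    d=w-o; print(th,n,w,'lens frame',np.array([d@X,d@Y,d@Z]),'scene',proj('scene',w)[0])
  print('ang x',np.degrees(np.arccos(-sx@X)),'y',np.degrees(np.arccos(abs(M[:,2]@Y))))
  # head end disc extents
  c=[sc+.008*(np.cos(a)*M[:,2]+np.sin(a)*np.cross(sx,M[:,2])) for a in np.linspace(0,6.28,9)]
  print(proj('scene',np.array(c)).round(1).tolist())
print('axis pts scene',proj('scene',np.array([o,o+.044*X,o+.08*X])))
print('head end, neutral: obs center ~ (392.5,271.5)')
E
```

```text
20 [236.6562 241.5623 259.3128]
25 [234.3841 236.3195 253.8304]
20 mid [0.5333 0.3224 0.2258] lens frame [ 0.0801  0.0033 -0.0003] scene [401.4722 264.4535]
20 screw [0.5667 0.3167 0.2377] lens frame [ 0.0443  0.0031 -0.0039] scene [389.7626 269.3459]
ang x 5.701091671634695 y 0.4154343915980001
[[391.9, 272.4], [392.5, 270.2], [391.5, 267.5], [389.5, 265.9], [387.6, 266.3], [387.0, 268.5], [388.0, 271.2], [390.0, 272.8], [391.9, 272.4]]
25 mid [0.5333 0.3224 0.2258] lens frame [ 0.0801  0.0033 -0.0003] scene [401.4722 264.4535]
25 screw [0.5656 0.3169 0.2407] lens frame [ 0.0441  0.0031 -0.0008] scene [390.4915 268.6006]
ang x 0.7907439104330083 y 0.4154343915980001
[[392.7, 271.7], [393.4, 269.4], [392.5, 266.6], [390.4, 265.0], [388.3, 265.5], [387.6, 267.8], [388.5, 270.5], [390.6, 272.1], [392.7, 271.7]]
axis pts scene [[377.4498 274.7133]
 [391.4547 269.6194]
 [402.3943 265.6405]]
head end, neutral: obs center ~ (392.5,271.5)
```

```bash
python3 - <<'E'
from crop import *
s=cv2.imread('pics/s10_full.png')
a=crop(s,360,240,420,300,10,2.2)
for (x,y) in [(390.5,268.6),(401.5,264.5),(391.45,269.6),(402.4,265.6)]:
    cv2.circle(a,(int((x-360)*10),int((y-240)*10)),3,(0,255,0) if x in(390.5,401.5) else (255,0,0),-1)
cv2.imwrite('pics/e11.png',a)
E
```

```text
(no output)
```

View pics/e11.png

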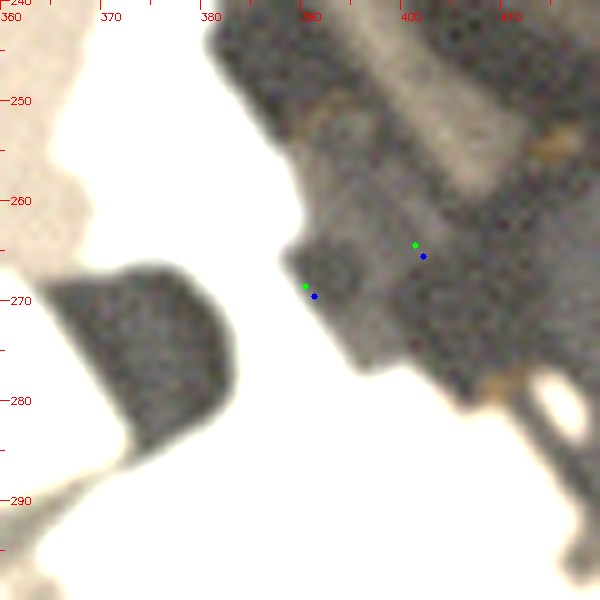

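In the scene view the screw head at (392,267) matches its predicted position (390.5,268.6) and lies on the lens axis. I'll do a final stillness and bystander check, then hand in.

send_rows([
  [[0, 0, 0, 0], [0, 0, 0, 0], [0, 0, 0, 0], [0, 0, 0, 0]],
])

```text
time: 15.2
tool_pos: [0.5348, 0.3221, 0.2343]
tool_rot: [-1.571, 0.012, -0.17]
contact_force: [-0.4, -1.5, -2.6]
opening: 0.0339
```

```bash
python3 - <<'E'
import cv2,numpy as np
from plan import *
a=cv2.imread('pics/top0_full.png',0);b=cv2.imread('pics/t10_full.png',0)
for n,(x,y,r) in dict(narrow=(400,246,14),driver=(344,178,20),dish=(274,166,20),jar=(211,176,14)).items():
    t=a[y-r:y+r,x-r:x+r]; m=cv2.matchTemplate(b[y-r-10:y+r+10,x-r-10:x+r+10],t,cv2.TM_CCOEFF_NORMED)
    print(n,cv2.minMaxLoc(m)[1:4:2],'(10,10 = unmoved)')
shift([.5355,.322,.2345],-9.8); print(np.abs(st()[0]['qvel']).max())
E
```

```text
narrow (0.9979727268218994, (10, 10)) (10,10 = unmoved)
driver (0.998034656047821, (10, 10)) (10,10 = unmoved)
dish (0.9923678636550903, (10, 10)) (10,10 = unmoved)
jar (0.9983919858932495, (10, 10)) (10,10 = unmoved)
t 15.2 tcp [0.5348 0.3221 0.2343] toolx yaw -9.74 down [-0.012  0.001 -1.   ] -> shift [ 0.0007 -0.0002 -0.    ] twist 0.06 F [-0.4  -1.55 -2.65] open 0.0339
0.0006896724778679889
```

```bash
python3 -c "
from cell import hand_in; print(hand_in())"
```

```text
the job is handed in; nothing more can be done
None
```

I put the wide-bored sleeve fully down on the gauge pin, lifted it off, and handed the job in with it held in front of the lens at about 15 s. The hand-in gave no verdict.

- **Gauge pin:** contact came at TCP height 0.0537 m, which puts the underside at about 0.022 m, the shoulder height. It pressed there with about 10 N for roughly 0.5 s.
- **Tilt:** the moves cannot tilt the tool, so I pressed the screw head down on the pin tip to swing the sleeve in the pads. The wrist pictures put the tilt at about 23–25° against the 25° wanted.
- **Final position (from the lens fit and tool pose):** the middle is about 80 mm from the glass, about 3 mm to one side and 0 mm up or down, and the y axis is about 0.4° off. The screw head showed in the scene picture within 2 px of where I predicted it.
- **Final state:** the arm was still and the grip was set to 40 N with an opening of 34 mm. The narrow sleeve, dish, jar and screwdriver had not moved in the top picture.

**Less certain:**
- My separate estimates of the lens position and direction differed by about 5 mm and 1–2°, which is inside the tolerances.
- One earlier tilt fit read 19° where the row spacing gave about 20°. I pressed a further 2.5 mm after that and went by the row spacing.

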